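# Click the key-operated valve over with its key

### The job

Turn the valve on the bench over with its key: lift the valve key out of its rest, set it fully down on the valve's square spindle and let go, then take it again by the outer end of its handle and swing it clockwise (seen from above) until the spindle clicks past its detent and stays there by itself. Stop at the click, do not force it on towards its end stop; leave the key fully seated on the spindle and do not disturb the small bottle, the tape roll or the beaker nearby.

Things in the scene. Friction and masses are not known exactly. Their poses are not given: they have to be found in the camera images.
- key: valve key, bare steel, loose, about 0.2 kg: square head 36.5 x 36.5 x 26 mm with a 26.5 mm square bore right through, and a straight handle leaving it sideways. Origin: centre of the head's underside; x along the handle away from the head, z up. Handle 12 mm wide (y), at z 12 to 26 mm, from x = 18 to 153 mm. Heavy head, light handle: it stands level on its head when let go.
- key_middle (a point): point on the key handle's centre line, x = 45 mm, z = 19 mm in the key's frame: the part free to grasp while the key lies in its rest (nothing but a 6 mm high, 12 mm wide strip lies under it)
- key_handle_end (a point): point on the handle's centre line near its outer end, x = 130 mm, z = 19 mm in the key's frame: where to take it for swinging (within 3 cm will do)
- key_rest: grey plastic rest, fixed to the bench, about 180 mm long; origin on the bench under the key's head, x along the key's handle. A 46 x 46 mm pad, 14 mm high, carries the head, so the key's origin lies 14 mm over the bench. The key lies loosely and lifts straight up.
- rest_trough (a point): middle of the floor of the rest's trough (x = 120 mm, z = 26 mm in the rest's frame). The trough runs from x = 84 to 156 mm and holds the outer handle between walls 20 mm apart inside and 40 mm outside; their tops at 43 mm stand above the handle's top (40 mm), so the handle's end cannot be grasped there.
- valve_block: aluminium valve block, fixed to the bench, origin on the bench on the spindle's axis: flange 120 (x) x 90 (y) x 8 mm, body 70 x 64 mm up to 44 mm, round steel bonnet 52 mm across up to 52 mm (the key's head sits on it), a brass hose barb on each y side (to 78 mm from the axis) and a detent screw on the -x side (to 65 mm), both at 26 mm height.
- spindle_foot (a point): on the spindle's axis at the top of the bonnet, 52 mm above the bench; with the key fully seated the key's origin is here. Turns with the spindle: its x and y axes are square to the spindle's four flats, z up.
- spindle_tip (a point): on the spindle's axis at its top, 76 mm above the bench. The spindle is dark steel, 24 mm square (1.25 mm less than the bore on each side) for 14 mm above the bonnet, then tapers over 10 mm to 13 mm square. The key fits in any of four directions a quarter turn apart, with about 0.11 rad of play either way.
- spindle (a joint): spindle angle, rad, 0 at the start, growing clockwise seen from above. A spring detent resists with up to about 0.8 N m (near 0.25) and drives it back to 0 if let go before the crest at 0.5; past it the spindle clicks over and pulls itself on to 1.0, where it stays. Beyond 1.0 it resists again (0.8 N m at 1.25); hard stop at 1.45: do not go past 1.3.
- bottle: bystander: small white reagent bottle with dark cap, 36 mm diameter, 66 mm high, loose, origin under its centre
- tape: bystander: roll of label tape lying flat, 68 mm diameter, 18 mm high, loose, origin under its centre
- beaker: bystander: glass beaker, 71 x 77 mm, 88 mm high, loose, origin under its centre
Mind the look-alikes: they are no part of the job. There is more than one size of the key; the job needs the larger. What is shaped like the valve_block but pink is not meant.

How it is judged:
By the outcome, as a careful person would: the job done as asked, in the order asked, and still so for the second after the job is handed in, with the robot touching nothing.
It also fails if it takes over 48 s, if anything falls off the work surface, if the arm or the gripper's body presses on something with over 40 N, if the wrist force passes 120 N, or if a joint passes its speed limit or range.

### The arm

A 6-joint arm with a two-finger parallel gripper is mounted at the origin on a cart in front of the work surface, level with it; the furniture and walls round the work are solid. World frame = base frame: x ahead of the robot, y to its left, z up, the work surface at z = 0. Lengths are in m, angles in rad, forces in N, time in s.
With the tool pointing down it reaches from about 0.325 to 0.75 m from the base axis. Payload 7.6 kg.
Tool frame: the origin (TCP) lies midway between the tips of the shut fingers; the grasp point (between the pads) lies 19 mm behind it; z points along the fingers, y is the direction in which the jaws open and shut (so a half turn about z gives the same grasp; the last joint's range is limited). The gripper opens to 85 mm and grips with 20 to 120 N. Pads are 22 mm wide; open, the fingers measure 114 mm over their backs; the gripper's body (76 mm by 85 mm) begins 54 mm behind the grasp point. The pads swing forward as they close: fully open they stand 13 mm farther back than shut.
Start: joints at [-1.194, 0.052, 1.401, -0, 1.689, -0.07], TCP at [0.227, -0.473, 0.231] pointing down, gripper open.
Joint ranges: [-2.9, 2.9], [-0.91, 2.17], [0.12, 2.37], [-1.06, 4.2], [0.26, 2.73], [-2.93, 2.93]. Speed limits (rad/s): [2.57, 2.57, 3.01, 3.14, 3.14, 3.14].

### API

Orientations are given as a 3x3 rotation matrix whose columns are the frame's x, y, z axes.
In Python, from station import robot gives the robot as it stands. The module is installed in compiled form; this text tells all that it offers.
- The arm moves only by the tool move_arm, never from a script. Its argument "increments" is a list of rows, each a list of 7 numbers: the shift along the tool's x, y, z in mm, then the turn, a rotation vector about the tool's x, y, z in rad, then the closure in counts, from 0 (fully open) to 255 (shut). A call has 1 to 10 rows; each row shifts and turns the commanded pose from where the row before left it, along the tool's axes as they then stand; what a row does not reach is not made up. A row lasts 1/12 s, in which the tool goes at most 41.7 mm and 7.16 degrees, less where a joint would pass 70% of its speed; a pose out of reach is approached as far as the arm can. A call with a gripper value outside its range is refused whole. The fingers move at their own pace and stop on an object; "newtons" is the grip in N (left out, the last holds). Time passes only in rows, so rows that do not move let the fingers close. It gives the time, the measured TCP pose, the force and the opening at its end, in the units of the state.
- robot.observe(): the state, without advancing time (a new reading comes with each control period).
- robot.grab_frame(name): name is "side" or "top" or "wrist"; returns the picture (480x640x3 uint8, blue, green, red); there is no depth.
- robot.camera_params(name): a dict with "intrinsics" (3x3 intrinsics, pixels), "extrinsics" (4x4, takes a point from world to camera coordinates). Camera axes: x right, y up, looking along -z (the intrinsics and any distortion apply to the point x, -y, -z); pixel columns grow to the right and rows downward; lengths in m; the calibration is good to about 2 mm. The wrist camera is an equidistant fisheye: a pixel r from the principal point sees the ray r / f radians off the axis. A picture is of the moment at which its call begins: read the wrist's pose just before it. camera_params takes no time and is no camera call; for the wrist camera it gives the pose at the moment of the call.
- robot.close_job(): hands the job in, once; it reports no verdict.
The state is a dict: "time_s": time; "joint_pos": joint angles; "dq": joint speeds; "effort": joint torques, N m; "position": TCP position; "tool_rot": TCP orientation; "ft_force": force on the tool from outside, world axes, zero at the start; "ft_torque": the same for the moment, N m; "grip_width": opening from 0.0 (shut) to 1.0 (fully open).
Only numpy, scipy, OpenCV 4.12 (cv2) and the standard library are available. Lean on these libraries where they do the work, as an engineer would, in place of code of your own. Each camera call takes 0.05 s, during which the arm holds its last target.

## Working session

There is one attempt and no reset: what is moved stays moved. The work goes in short steps, Python scripts to look and compute and a tool call to move; the robot and the scene stay as the last step left them, time stands still between calls to the robot, and variables do not carry over. Pictures are saved under pics/ and viewed, and the job is handed in when it is done.

Besides the shell and the picture viewer there is one more tool, called after ">>>" by a JSON object that holds its "fn" and its "kwargs". move_arm: Moves the arm, as the interface text tells. Its arguments: {"type":"object","properties":{"increments":{"type":"array"},"newtons":{"type":"number"}},"required":["increments"]}

```bash
mkdir -p pics; ls
python3 - <<'E'
from station import robot
import cv2,numpy as np
np.set_printoptions(precision=4,suppress=True)
s=robot.observe()
for k in s: print(k,s[k])
for n in ["side","top","wrist"]:
    p=robot.camera_params(n); print(n,p["intrinsics"],p["extrinsics"],[k for k in p])
    cv2.imwrite(f"pics/{n}0.png",robot.grab_frame(n))
E
```

```text
pics
time_s 0.0
joint_pos [-1.1943  0.0528  1.4017  0.      1.6886 -0.0703]
dq [ 0.0013 -0.0006 -0.0016  0.001  -0.0004 -0.0008]
effort [ -0.0008 -38.1668 -36.0191   0.       0.0061  -0.    ]
position [ 0.2268 -0.4732  0.2305]
tool_rot [[ 0.9018  0.4321 -0.0006]
 [ 0.4321 -0.9018  0.0015]
 [ 0.0001 -0.0016 -1.    ]]
ft_force [-0.2652  0.1282  0.4804]
ft_torque [ 0.0185 -0.0322 -0.0366]
grip_width 0.9997208008106911
side [[594.6403   0.     312.5968]
 [  0.     594.6403 238.72  ]
 [  0.       0.       1.    ]] [[-0.971  -0.2389  0.0022  0.561 ]
 [ 0.088  -0.3495  0.9328 -0.0785]
 [-0.2221  0.906   0.3604 -1.304 ]
 [ 0.      0.      0.      1.    ]] ['intrinsics', 'extrinsics']
top [[539.4614   0.     317.6058]
 [  0.     539.4614 243.6613]
 [  0.       0.       1.    ]] [[-0.0039 -0.9996 -0.0284  0.172 ]
 [ 0.998  -0.0057  0.0631 -0.5432]
 [-0.0632 -0.0281  0.9976 -1.0889]
 [ 0.      0.      0.      1.    ]] ['intrinsics', 'extrinsics']
wrist [[371.6483   0.     316.1433]
 [  0.     371.6483 241.8833]
 [  0.       0.       1.    ]] [[ 0.4321 -0.9018 -0.0011 -0.5244]
 [ 0.8656  0.4151 -0.2802  0.0362]
 [ 0.2531  0.1201  0.96   -0.3794]
 [ 0.      0.      0.      1.    ]] ['intrinsics', 'extrinsics']
```

View pics/top0.png

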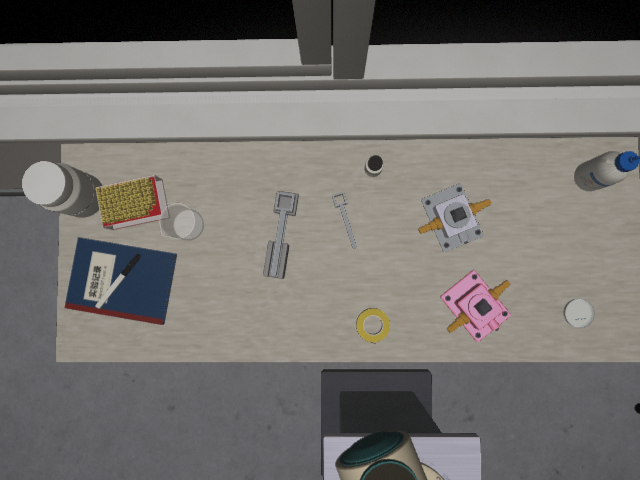

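View pics/side0.png

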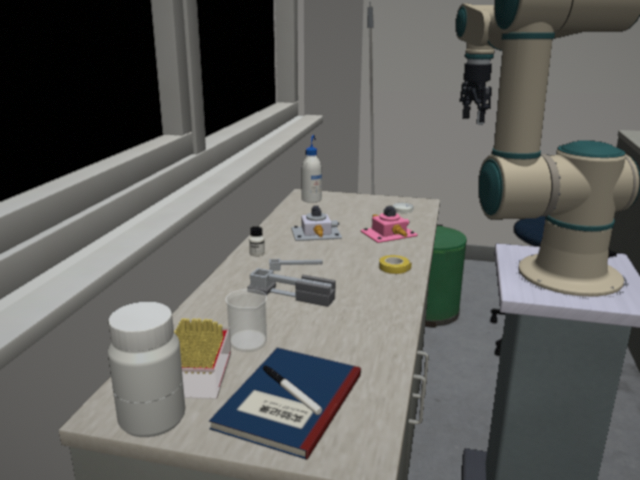

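View pics/wrist0.png

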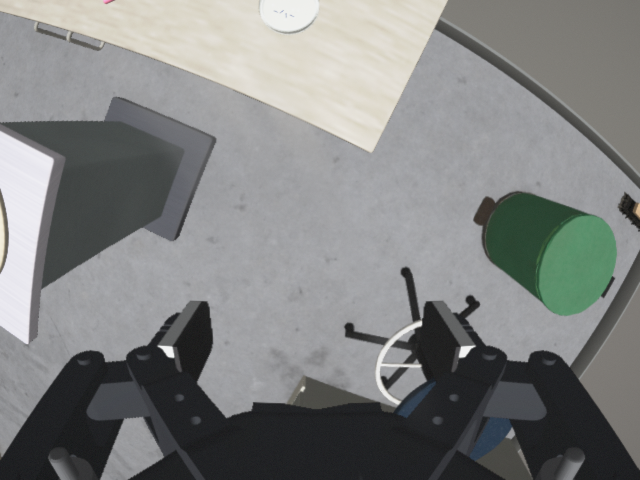

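The top view shows these look-alikes:
- **Keys:** the large key is in the grey rest, with its head at about (286,203) and its trough at about (276,260). A smaller, thinner key has its head at about (340,200).
- **Valves:** the grey valve is at about (459,215) and the pink one at about (483,307).

By the description I choose the large key and the grey valve. The bottle is at (374,165), the tape at (373,325) and the beaker at (182,222). I'll check the choice in a close crop.

```bash
cat > h.py <<'E'
import numpy as np,cv2
np.set_printoptions(precision=4,suppress=True)
def ray(p,uv,fish=False):
    K=np.array(p["intrinsics"]);E=np.array(p["extrinsics"]);R=E[:3,:3];t=E[:3,3]
    x=(uv[0]-K[0,2])/K[0,0];y=(uv[1]-K[1,2])/K[1,1]
    if fish:
        r=np.hypot(x,y); s=np.sin(r)/r if r>1e-9 else 1; d=np.array([x*s,-y*s,-np.cos(r)])
    else: d=np.array([x,-y,-1.])
    return -R.T@t, R.T@d/np.linalg.norm(d)
def onz(p,uv,z,fish=False):
    c,d=ray(p,uv,fish); return c+d*(z-c[2])/d[2]
def proj(p,X,fish=False):
    K=np.array(p["intrinsics"]);E=np.array(p["extrinsics"]);q=E[:3,:3]@np.array(X)+E[:3,3]
    v=np.array([q[0],-q[1],-q[2]])
    if fish:
        r=np.hypot(v[0],v[1]);th=np.arctan2(r,v[2]);m=v[:2]/max(r,1e-12)*th
    else: m=v[:2]/v[2]
    return m*K[0,0]+K[:2,2]
E
python3 - <<'E'
import cv2,numpy as np
a=cv2.imread("pics/top0.png")
c=cv2.resize(a[180:290,255:365],None,fx=5,fy=5,interpolation=cv2.INTER_CUBIC)
cv2.imwrite("pics/ck.png",c)
c=cv2.resize(a[170:260,405:505],None,fx=6,fy=6,interpolation=cv2.INTER_CUBIC)
cv2.imwrite("pics/cv.png",c)
E
```

```text
(no output)
```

View pics/ck.png

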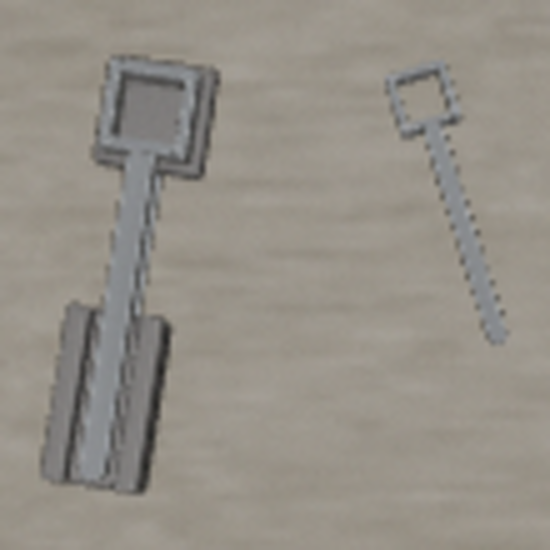

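View pics/cv.png

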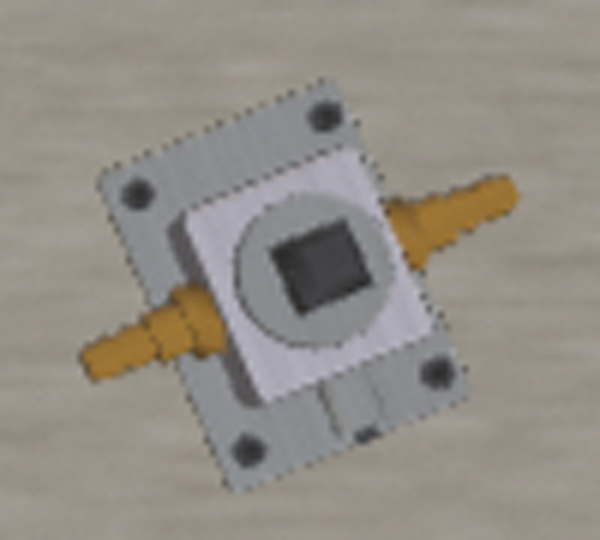

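```bash
python3 - <<'E'
from station import robot
from h import *
p=robot.camera_params("top"); ps=robot.camera_params("side")
k=lambda u,v:(u/5+255-.4,v/5+180-.4)
w=lambda u,v:(u/6+405-.42,v/6+170-.42)
# key head top corners z=.040
C=np.array([onz(p,k(*c),.040) for c in [(108,58),(201,67),(190,158),(98,149)]]); print("head",C[:,:2],C.mean(0),np.linalg.norm(np.diff(C,axis=0),axis=1))
B=np.array([onz(p,k(*c),.040) for c in [(120,77),(188,81),(180,147),(112,138)]]); print("bore",B.mean(0),np.linalg.norm(np.diff(B,axis=0),axis=1))
a=onz(p,k(140,165),.040);b=onz(p,k(93,478),.040);print("handle",a,b,np.linalg.norm(a-b), np.arctan2(*(b-a)[1::-1]))
tip=onz(p,w(320,267),.076)
print("spindle tip-ish",tip)
bon=onz(p,w(317,270),.052);print("bonnet",bon)
S=np.array([onz(p,w(*c),.066) for c in [(270,245),(345,218),(370,282),(303,315)]]);print("sq",S.mean(0),np.linalg.norm(np.diff(S,axis=0),axis=1),[np.arctan2(*(S[(i+1)%4]-S[i])[1::-1]) for i in range(4)])
Bd=np.array([onz(p,w(*c),.044) for c in [(185,212),(352,147),(438,330),(265,405)]]);print("body",Bd.mean(0),np.linalg.norm(np.diff(Bd,axis=0),axis=1),[np.arctan2(*(Bd[(i+1)%4]-Bd[i])[1::-1]) for i in range(4)])
F=np.array([onz(p,w(*c),.008) for c in [(100,180),(328,80),(468,400),(238,490)]]);print("flange",F.mean(0),np.linalg.norm(np.diff(F,axis=0),axis=1),[np.arctan2(*(F[(i+1)%4]-F[i])[1::-1]) for i in range(4)])
for n,uv,z in [("bottle",(375,162),.066),("tape",(373,325),.018),("beaker",(187,221),.088),("pink",(483,307),.07),("smallkey",(340,200),.02),("smallkeyend",(354,246),.02)]: print(n,onz(p,uv,z))
E
python3 - <<'E'
import cv2
a=cv2.imread("pics/side0.png")
cv2.imwrite("pics/cs.png",cv2.resize(a[190:320,225:425],None,fx=4,fy=4,interpolation=cv2.INTER_CUBIC))
E
```

```text
head [[0.6501 0.2526]
 [0.6461 0.2147]
 [0.6089 0.2192]
 [0.6129 0.2566]] [0.6295 0.2358 0.04  ] [0.0381 0.0374 0.0376]
bore [0.6284 0.2355 0.04  ] [0.0278 0.0271 0.0279]
handle [0.6062 0.2395 0.04  ] [0.4796 0.2585 0.04  ] 0.12806929471535183 2.9930555070223037
spindle tip-ish [ 0.5964 -0.1051  0.076 ]
bonnet [ 0.5982 -0.1097  0.052 ]
sq [ 0.5983 -0.1081  0.066 ] [0.026  0.0224 0.0244] [np.float64(-1.230121290248552), np.float64(-2.792873685378849), np.float64(2.0235272666021045), np.float64(0.41853410334063496)]
body [ 0.5981 -0.1091  0.044 ] [0.0599 0.0673 0.0627] [np.float64(-1.2045252230717904), np.float64(-2.726751067992565), np.float64(1.9750872582689003), np.float64(0.3723524645550828)]
flange [ 0.5976 -0.1082  0.008 ] [0.0861 0.1202 0.0847] [np.float64(-1.1623167900635187), np.float64(-2.7537390537500683), np.float64(1.9391768238683909), np.float64(0.3995667279112317)]
bottle [0.7025 0.0536 0.066 ]
tape [0.3778 0.0574 0.018 ]
beaker [0.5853 0.4215 0.088 ]
pink [ 0.4165 -0.1509  0.07  ]
smallkey [0.6339 0.1228 0.02  ]
smallkeyend [0.5387 0.0947 0.02  ]
```

View pics/cs.png

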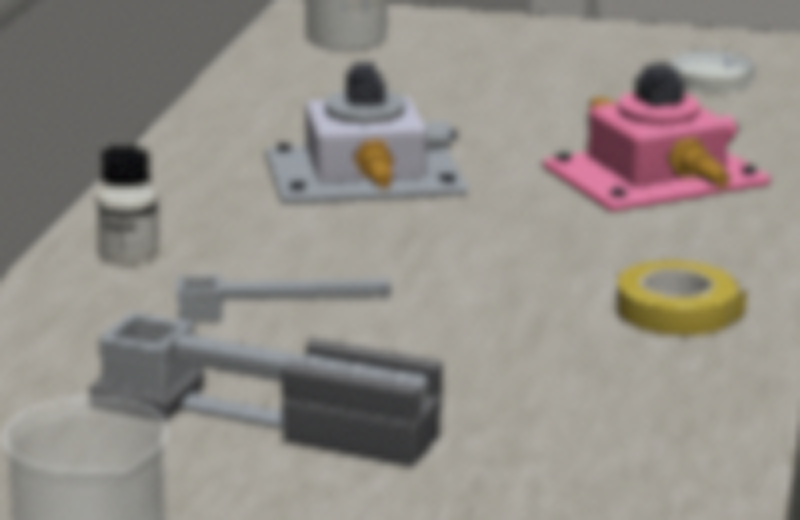

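In the crops, the large key with its thick handle lies in the rest: bore centre at (285,201), handle end at (273.6,275.6). The thin key lies flat on the bench to its right. The grey valve's square spindle is at (458,214) with its detent screw below. The measured sizes agree with those given: head 37.5 mm, bore 27.5 mm, flange 120x86 mm, spindle about 24 mm.

I'll set the key so its handle points along the valve's -y side (yaw -1.18). The swing there, to about -2.2, stays clear of everything.

First I rotate, then travel above the key.

>>> {"fn": "move_arm", "kwargs": {"increments": [[0, 0, 0, 0, 0, 0.1, 0], [0, 0, 0, 0, 0, 0.1, 0], [0, 0, 0, 0, 0, 0.1, 0], [0, 0, 0, 0, 0, 0.1, 0], [0, 0, 0, 0, 0, 0.1, 0], [0, 0, 0, 0, 0, 0.1, 0], [8, -25, 0, 0, 0, 0, 0], [8, -25, 0, 0, 0, 0, 0], [8, -25, 0, 0, 0, 0, 0], [8, -25, 0, 0, 0, 0, 0]], "newtons": 80}}

```text
time_s: 0.98
position: [0.274, -0.3784, 0.2309]
tool_rot: [[0.988, -0.153, -0.0], [-0.153, -0.988, 0.001], [-0.0, -0.0, -1.0]]
ft_force: [1.3, 0.4, 0.2]
grip_width: 1.0
```

>>> {"fn": "move_arm", "kwargs": {"increments": [[8, -25, 0, 0, 0, 0, 0], [8, -25, 0, 0, 0, 0, 0], [8, -25, 0, 0, 0, 0, 0], [8, -25, 0, 0, 0, 0, 0], [8, -25, 0, 0, 0, 0, 0], [8, -25, 0, 0, 0, 0, 0], [8, -25, 0, 0, 0, 0, 0], [8, -25, 0, 0, 0, 0, 0], [8, -25, 0, 0, 0, 0, 0], [8, -25, 0, 0, 0, 0, 0]]}}

```text
time_s: 1.82
position: [0.3912, -0.1434, 0.2312]
tool_rot: [[0.988, -0.153, -0.0], [-0.153, -0.988, -0.0], [-0.0, 0.0, -1.0]]
ft_force: [0.8, -0.6, 0.0]
grip_width: 0.998
```

>>> {"fn": "move_arm", "kwargs": {"increments": [[8, -25, 0, 0, 0, 0, 0], [8, -25, 0, 0, 0, 0, 0], [8, -25, 0, 0, 0, 0, 0], [8, -25, 0, 0, 0, 0, 0], [8, -25, 0, 0, 0, 0, 0], [8, -25, 0, 0, 0, 0, 0], [8, -25, 0, 0, 0, 0, 0], [8, -25, 0, 0, 0, 0, 0], [8, -25, 0, 0, 0, 0, 0], [8, -25, 0, 0, 0, 0, 0]]}}

```text
time_s: 2.65
position: [0.5085, 0.0915, 0.2309]
tool_rot: [[0.988, -0.152, -0.001], [-0.152, -0.988, -0.0], [-0.001, 0.0, -1.0]]
ft_force: [1.0, -0.2, 0.5]
grip_width: 1.001
```

>>> {"fn": "move_arm", "kwargs": {"increments": [[8, -25, 10, 0, 0, 0, 0], [8, -25, 10, 0, 0, 0, 0], [8, -25, 10, 0, 0, 0, 0], [8, -25, 10, 0, 0, 0, 0], [6, -25, 10, 0, 0, 0, 0], [0, -25, 10, 0, 0, 0, 0], [0, -11, 10, 0, 0, 0, 0], [0, 0, 10, 0, 0, 0, 0], [0, 0, 0, 0, 0, 0, 0], [0, 0, 0, 0, 0, 0, 0]]}}

```text
time_s: 3.48
position: [0.5699, 0.2422, 0.1506]
tool_rot: [[0.988, -0.153, -0.001], [-0.153, -0.988, -0.001], [-0.001, 0.001, -1.0]]
ft_force: [0.1, -0.9, 0.7]
grip_width: 1.003
```

Run:
```python
from station import robot
from h import *
p=robot.camera_params("wrist"); im=robot.grab_frame("wrist"); cv2.imwrite("pics/w1.png",im)
np.save("w1_E.npy",p["extrinsics"])
print(robot.observe()["position"],robot.observe()["joint_pos"])
for n,X in [("head",(.629,.2357,.040)),("end",(.4796,.2585,.04)),("mid",(.5845,.2425,.040))]: print(n,proj(p,X,True))
```

```text
[0.5704 0.2422 0.1517] [ 0.3422  0.3535  1.2156 -0.0004  1.5723  2.0674]
head [312.3303 153.7735]
end [313.3985 348.4455]
mid [312.6027 218.3309]
```

View pics/w1.png

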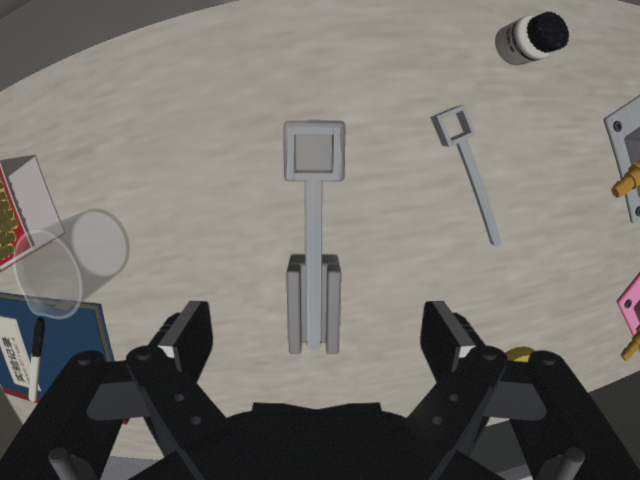

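The wrist view shows the large key's head centred at about (314.5,151), its handle at column about 314 and its end at about (314,347). That is within 3 px of the top-view prediction. I refine it from this view.

Run:
```python
from station import robot
from h import *
p=dict(robot.camera_params("wrist")); p["extrinsics"]=np.load("w1_E.npy")
im=cv2.imread("pics/w1.png"); cv2.imwrite("pics/w1c.png",cv2.resize(im[110:370,260:370],None,fx=2.2,fy=2.2,interpolation=cv2.INTER_CUBIC)[:, :])
g=cv2.cvtColor(im,cv2.COLOR_BGR2GRAY)
for r in (140,151,165,200,220,240,300): print(r,g[r,280:352:1].tolist())
```

```text
140 [151, 151, 149, 125, 113, 119, 126, 138, 146, 147, 145, 145, 144, 141, 101, 100, 128, 135, 135, 135, 135, 133, 134, 136, 135, 135, 136, 137, 134, 135, 135, 134, 137, 135, 134, 133, 134, 133, 133, 133, 133, 132, 133, 133, 132, 132, 131, 131, 131, 130, 130, 117, 78, 91, 141, 146, 146, 144, 144, 141, 124, 112, 112, 98, 102, 132, 153, 155, 155, 155, 155, 154]
151 [153, 152, 150, 131, 110, 112, 114, 134, 146, 147, 145, 145, 146, 137, 101, 103, 129, 135, 136, 136, 135, 135, 136, 135, 136, 136, 136, 136, 135, 137, 135, 136, 135, 136, 136, 136, 136, 135, 135, 136, 135, 134, 134, 134, 134, 131, 132, 133, 132, 132, 130, 122, 86, 108, 141, 146, 145, 146, 145, 150, 142, 123, 111, 97, 103, 153, 159, 159, 158, 159, 159, 159]
165 [155, 155, 154, 144, 100, 105, 109, 144, 150, 147, 146, 146, 143, 128, 96, 100, 123, 133, 134, 136, 135, 137, 136, 136, 136, 135, 135, 136, 136, 135, 135, 135, 136, 135, 136, 135, 137, 135, 136, 135, 135, 135, 136, 137, 135, 134, 134, 134, 134, 132, 128, 115, 92, 124, 143, 148, 146, 144, 142, 143, 136, 124, 111, 99, 96, 148, 157, 157, 158, 157, 157, 157]
200 [155, 154,
[... 742 characters left out ...]
53, 155, 154, 154, 154, 153, 154, 153, 153, 151, 150, 149, 149, 148, 149, 149, 149, 150, 149, 150, 140, 130, 134, 143, 145, 146, 144, 144, 145, 145, 144, 142, 141, 141, 142, 144, 145, 119, 144, 155, 155, 155, 155, 155, 156, 155, 154, 156, 155, 156, 155, 155, 153, 154, 154, 153, 156, 153, 154, 153, 154, 155, 152, 153, 151, 151, 151, 152]
300 [153, 154, 154, 155, 154, 153, 147, 101, 110, 123, 126, 126, 126, 127, 125, 126, 126, 124, 109, 90, 68, 110, 127, 128, 127, 122, 127, 149, 149, 149, 146, 143, 145, 145, 145, 142, 143, 143, 143, 144, 140, 111, 121, 127, 126, 124, 101, 79, 106, 120, 127, 127, 128, 127, 125, 125, 125, 124, 116, 102, 108, 147, 151, 153, 151, 152, 153, 155, 154, 155, 157, 156]
```

View pics/w1c.png

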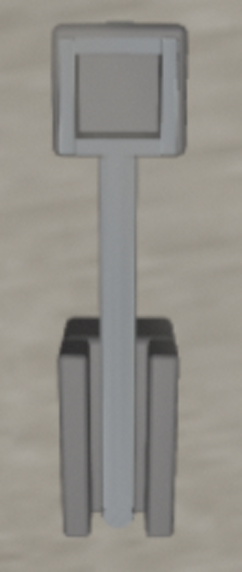

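Run:
```python
from station import robot
from h import *
p=dict(robot.camera_params("wrist")); p["extrinsics"]=np.load("w1_E.npy")
h=onz(p,(313.7,153.4),.04,True); e=onz(p,(313.8,348.6),.04,True); m=onz(p,(312.9,220),.04,True)
print(h,e,m,np.linalg.norm(e-h),np.arctan2(*(e-h)[1::-1]))
s=robot.observe(); R=s["tool_rot"]; ang=np.arctan2(*(e-h)[1::-1])
g=h[:2]+.045*np.array([np.cos(ang),np.sin(ang)]); t=np.array([g[0],g[1],.033-.017])
print(t,"delta tool mm",1000*R.T@(t-s["position"]),np.arctan2(R[1,0],R[0,0]))
```

```text
[0.6291 0.2347 0.04  ] [0.4794 0.2582 0.04  ] [0.5833 0.2425 0.04  ] 0.15153282855596595 2.9861401052305707
[0.5847 0.2417 0.016 ] delta tool mm [ 14.1167  -1.7512 135.7073] -0.15446903048767438
```

>>> {"fn": "move_arm", "kwargs": {"increments": [[7, -1, 15, 0, 0, 0, 0], [7, -1, 20, 0, 0, 0, 0], [0, 0, 25, 0, 0, 0, 0], [0, 0, 25, 0, 0, 0, 0], [0, 0, 20, 0, 0, 0, 0], [0, 0, 15, 0, 0, 0, 0], [0, 0, 10, 0, 0, 0, 0], [0, 0, 5, 0, 0, 0, 0], [0, 0, 0, 0, 0, 0, 0], [0, 0, 0, 0, 0, 0, 0]]}}

```text
time_s: 4.37
position: [0.5852, 0.2432, 0.0176]
tool_rot: [[0.988, -0.153, 0.002], [-0.153, -0.988, 0.0], [0.002, -0.001, -1.0]]
ft_force: [0.2, -0.3, -0.1]
grip_width: 1.003
```

>>> {"fn": "move_arm", "kwargs": {"increments": [[0, 0, 0, 0, 0, 0, 255], [0, 0, 0, 0, 0, 0, 255], [0, 0, 0, 0, 0, 0, 255], [0, 0, 0, 0, 0, 0, 255], [0, 0, 0, 0, 0, 0, 255], [0, 0, 0, 0, 0, 0, 255], [0, 0, 0, 0, 0, 0, 255], [0, 0, 0, 0, 0, 0, 255], [0, 0, 0, 0, 0, 0, 255], [0, 0, 0, 0, 0, 0, 255]], "newtons": 80}}

```text
time_s: 5.2
position: [0.5846, 0.2434, 0.0166]
tool_rot: [[0.988, -0.153, 0.001], [-0.153, -0.988, 0.0], [0.001, -0.0, -1.0]]
ft_force: [-0.2, -0.6, 2.2]
grip_width: 0.121
```

>>> {"fn": "move_arm", "kwargs": {"increments": [[0, 0, 0, 0, 0, 0, 255], [0, 0, -5, 0, 0, 0, 255], [0, 0, -10, 0, 0, 0, 255], [0, 0, -15, 0, 0, 0, 255], [0, 0, -20, 0, 0, 0, 255], [0, 0, -25, 0, 0, 0, 255], [0, 0, -25, 0, 0, 0, 255], [0, 0, -20, 0, 0, 0, 255], [0, 0, -10, 0, 0, 0, 255], [0, 0, 0, 0, 0, 0, 255]]}}

```text
time_s: 6.03
position: [0.5855, 0.2437, 0.1496]
tool_rot: [[0.988, -0.153, 0.005], [-0.153, -0.988, 0.002], [0.004, -0.002, -1.0]]
ft_force: [-0.6, 0.6, -1.4]
grip_width: 0.12
```

Run:
```python
from station import robot
from h import *
s=robot.observe();print(s["position"],s["grip_width"],s["ft_force"],s["ft_torque"])
cv2.imwrite("pics/w2.png",robot.grab_frame("wrist"))
cv2.imwrite("pics/s2.png",cv2.resize(robot.grab_frame("side")[120:320,175:425],None,fx=3,fy=3))
```

```text
[0.5855 0.2437 0.1496] 0.12009098788674895 [-0.5542  0.6312 -1.4134] [0.0073 0.0261 0.0176]
```

View pics/w2.png

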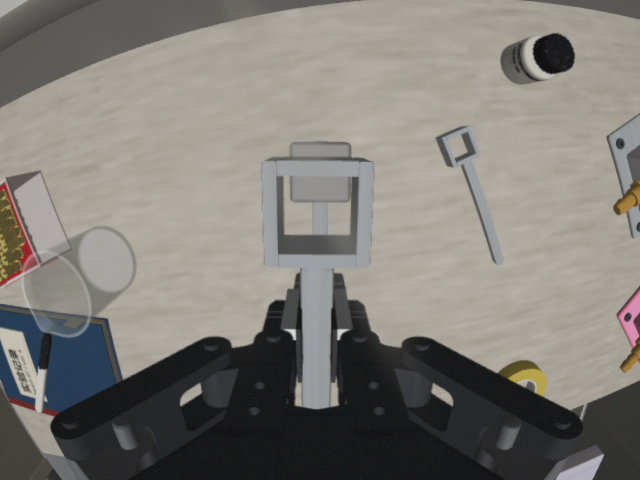

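View pics/s2.png

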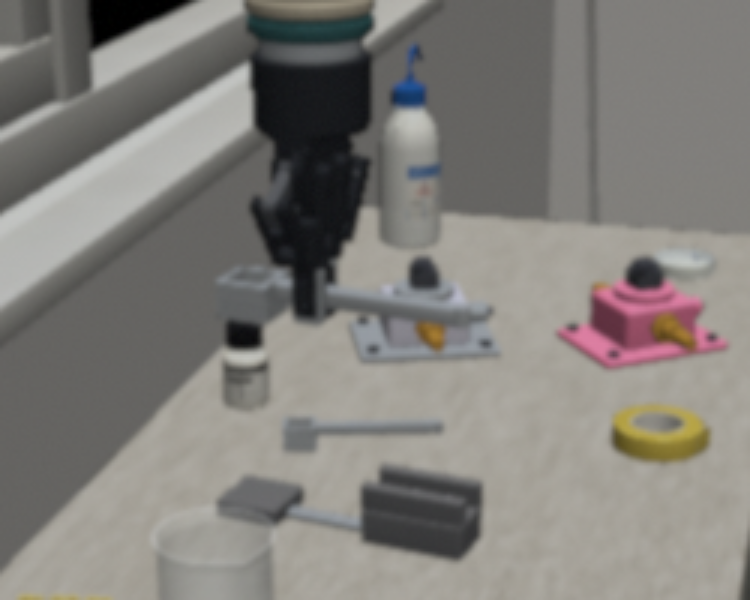

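```bash
cat >> h.py <<'E'
def crop(im,x0,y0,x1,y1,f,fn): cv2.imwrite(fn,cv2.resize(im[y0:y1,x0:x1],None,fx=f,fy=f,interpolation=cv2.INTER_CUBIC))
E
python3 - <<'E'
from station import robot
from h import *
s=robot.observe();R=s["tool_rot"];P=s["position"]
p=robot.camera_params("wrist")
for zz in (.147,.173):
  for dx in (.0268,.0632):
    for dy in (-.01825,.01825):
      X=P+R@np.array([dx,dy,0]);X[2]=zz; print(zz,dx,dy,proj(p,X,True))
for zz in (.173,):
  for dx in (.045-.01325,.045+.01325):
      X=P+R@np.array([dx,0,0]);X[2]=zz; print("bore",proj(p,X,True))
crop(cv2.imread("pics/w2.png"),240,130,400,290,4,"pics/w2c.png")
E
```

```text
0.147 0.0268 -0.01825 [271.2418 249.8023]
0.147 0.0268 0.01825 [362.2344 249.7755]
0.147 0.0632 -0.01825 [268.7601 158.3096]
0.147 0.0632 0.01825 [364.7903 158.3332]
0.173 0.0268 -0.01825 [262.4756 273.1817]
0.173 0.0268 0.01825 [371.3905 273.132 ]
0.173 0.0632 -0.01825 [258.4345 163.4035]
0.173 0.0632 0.01825 [375.5579 163.4389]
bore [316.9701 259.3306]
bore [317.0208 178.5666]
```

View pics/w2c.png

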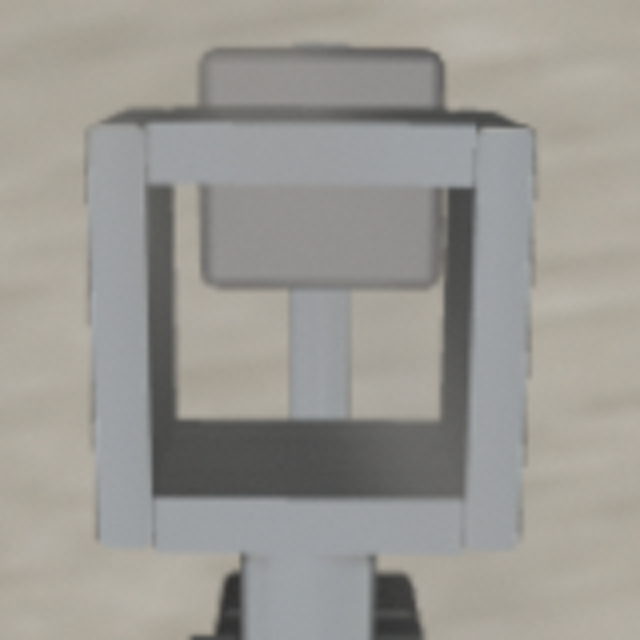

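Run:
```python
from station import robot
from h import *
s=robot.observe();R=np.array(s["tool_rot"]);P=np.array(s["position"])
p=robot.camera_params("wrist");K=np.array(p["intrinsics"]);E=np.array(p["extrinsics"])
q=lambda u,v:(u/4+240-.375,v/4+130-.375)
px=[q(89,125),q(535,125),q(521,548),q(98,545),q(147,184),q(475,184),q(464,497),q(154,497)]
a=.01825;b=.01325;z=.026
# key frame: x toward handle (-tool x); y: z up
obj=[(-a,+a,z),(-a,-a,z),(a,-a,z),(a,a,z),(-b,b,z),(-b,-b,z),(b,-b,z),(b,b,z)]
# image left = tool -y? key y = z_up x key x
X0=np.array([-R[:,0],np.cross([0,0,1],-R[:,0]),[0,0,1]]).T; print("key y in tool",R.T@X0[:,1])
ys=1
pts=np.array(px); m=[]
for u,v in pts:
    x=(u-K[0,2])/K[0,0];y=(v-K[1,2])/K[1,1];r=np.hypot(x,y);m.append((x*np.tan(r)/r,y*np.tan(r)/r))
for sgn in (1,-1):
    o=np.array(obj,float)
    if sgn<0: o[:,1]*=-1;
    ok,rv,tv=cv2.solvePnP(o,np.array(m),np.eye(3),None,flags=cv2.SOLVEPNP_ITERATIVE)
    Rc,_=cv2.Rodrigues(rv)
    F=np.diag([1,-1,-1.]); Rw=E[:3,:3].T@F@Rc; tw=E[:3,:3].T@(F@tv.ravel()-E[:3,3])
    pr=cv2.projectPoints(o,rv,tv,np.eye(3),None)[0][:,0]; print(sgn,"res px",np.abs(pr-m).max()*371)
    print("R",Rw,"origin",tw,"in tool mm",1000*R.T@(tw-P))
```

```text
key y in tool [0.     1.     0.0007]
1 res px 0.8120157453932744
R [[-0.9878  0.1557 -0.0053]
 [ 0.1557  0.9878 -0.0043]
 [ 0.0046 -0.005  -1.    ]] origin [0.6291 0.2363 0.1939] in tool mm [ 45.4889  -0.0045 -48.6475]
-1 res px 0.8120157253992747
R [[-0.9878 -0.1557  0.0053]
 [ 0.1557 -0.9878  0.0043]
 [ 0.0046  0.005   1.    ]] origin [0.6288 0.2361 0.1419] in tool mm [45.3108  0.2204  3.3517]
```

The key is held level. The wrist pose solve puts its origin about 45 mm ahead of the TCP, 3 mm below it and centred. The rest below is empty. I carry it toward the valve and look from beside it.

>>> {"fn": "move_arm", "kwargs": {"increments": [[1, 8, 0, 0, 0, 0, 255], [3, 18, 0, 0, 0, 0, 255], [4, 26, 0, 0, 0, 0, 255], [4, 30, 0, 0, 0, 0, 255], [4, 30, 0, 0, 0, 0, 255], [4, 30, 0, 0, 0, 0, 255], [4, 30, 0, 0, 0, 0, 255], [4, 30, 0, 0, 0, 0, 255], [3, 22, 0, 0, 0, 0, 255], [2, 12, 0, 0, 0, 0, 255]]}}

```text
time_s: 6.97
position: [0.5799, 0.002, 0.1445]
tool_rot: [[0.988, -0.155, -0.003], [-0.155, -0.988, -0.001], [-0.003, 0.001, -1.0]]
ft_force: [1.1, -0.3, -2.6]
grip_width: 0.119
```

>>> {"fn": "move_arm", "kwargs": {"increments": [[0, 4, 0, 0, 0, 0, 255], [0, 0, 0, 0, 0, 0, 255], [0, 0, 0, 0, 0, 0, 255], [0, 0, 0, 0, 0, 0, 255]]}}

```text
time_s: 7.3
position: [0.5804, 0.0024, 0.146]
tool_rot: [[0.989, -0.151, -0.0], [-0.151, -0.989, 0.0], [-0.0, -0.0, -1.0]]
ft_force: [0.2, 0.3, -1.4]
grip_width: 0.121
```

Run:
```python
from station import robot
from h import *
s=robot.observe();print(s["position"],s["grip_width"])
p=robot.camera_params("wrist");im=robot.grab_frame("wrist"); cv2.imwrite("pics/w3.png",im);np.save("w3_E.npy",p["extrinsics"])
c=proj(p,(.598,-.109,.066),True);print(c, proj(p,(.598,-.109,.0),True))
x,y=int(c[0]),int(c[1]);x0=max(0,x-75);y0=max(0,y-75);print(x0,y0)
crop(im,x0,y0,min(640,x0+150),y0+150,4,"pics/w3c.png")
```

```text
[0.5804 0.0024 0.146 ] 0.12086782204475054
[481.6067 200.5292] [448.148  186.2009]
406 125
```

View pics/w3.png

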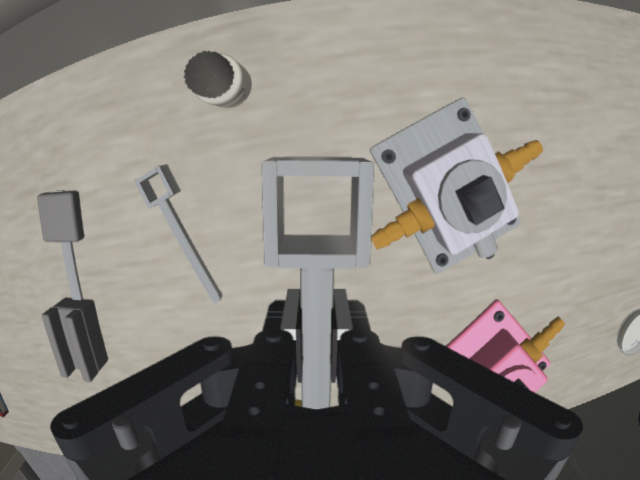

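View pics/w3c.png

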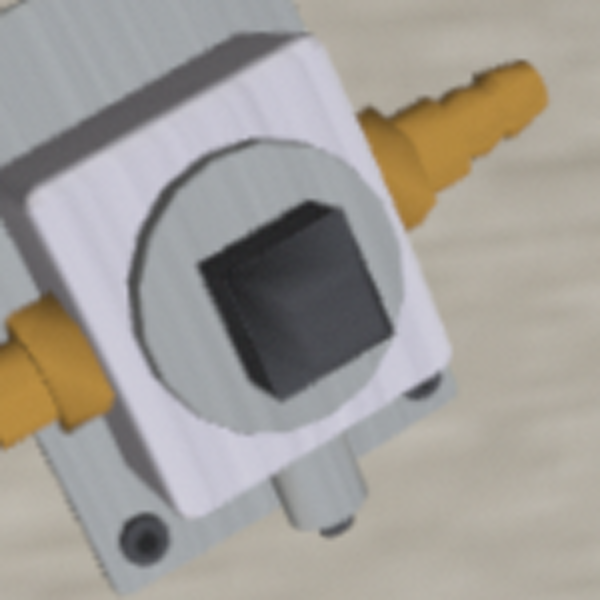

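Run:
```python
from station import robot
from h import *
p=dict(robot.camera_params("wrist")); p["extrinsics"]=np.load("w3_E.npy")
q=lambda u,v:(u/4+406-.375,v/4+125-.375)
B=np.array([onz(p,q(*c),.052,True) for c in [(139,285),(404,270),(262,139),(255,433),(170,190),(175,385),(360,180),(340,410)]])
A=np.c_[2*B[:,:2],np.ones(8)];x=np.linalg.lstsq(A,(B[:,:2]**2).sum(1),rcond=None)[0];print("bonnet",x[:2],np.sqrt(x[2]+x[0]**2+x[1]**2))
C=np.array([onz(p,q(*c),.044,True) for c in [(30,195),(318,38),(452,355),(185,518)]]);print("body",C.mean(0),np.linalg.norm(np.diff(C,axis=0),axis=1),[np.arctan2(*(C[(i+1)%4]-C[i])[1::-1])%(np.pi/2) for i in range(4)])
# spindle long lower-right edge directions at z .066
e=lambda a,b,z:np.arctan2(*(onz(p,q(*b),z,True)-onz(p,q(*a),z,True))[1::-1])%(np.pi/2)
print("sp edges",e((340,208),(392,332),.066),e((392,332),(283,400),.06), e((200,263),(308,202),.054),e((200,263),(258,385),.054))
for c in [(200,263),(392,332)]: print(onz(p,q(*c),.052,True),onz(p,q(*c),.066,True))
```

```text
bonnet [ 0.598 -0.11 ] 0.025638261515961533
body [ 0.5983 -0.1097  0.044 ] [0.0605 0.0654 0.0614] [np.float64(0.37030124303593714), np.float64(0.387782274855637), np.float64(0.3870970575235644), np.float64(0.37459610838430074)]
sp edges 0.3877790916142878 0.39729565817905543 0.3705800305644096 0.40058937011259177
[ 0.6041 -0.0961  0.052 ] [ 0.6068 -0.0909  0.066 ]
[ 0.5874 -0.1329  0.052 ] [ 0.5912 -0.1256  0.066 ]
```

>>> {"fn": "move_arm", "kwargs": {"increments": [[2, 5, 0, 0, 0, 0, 255], [5, 12, 0, 0, 0, 0, 255], [8, 20, 0, 0, 0, 0, 255], [10, 25, 0, 0, 0, 0, 255], [10, 25, 0, 0, 0, 0, 255], [9, 25, 0, 0, 0, 0, 255], [8, 20, 0, 0, 0, 0, 255], [4, 10, 0, 0, 0, 0, 255], [2, 5, 0, 0, 0, -0.05, 255], [0, 0, 0, 0, 0, -0.1, 255]]}}

```text
time_s: 8.18
position: [0.6154, -0.1547, 0.146]
tool_rot: [[1.0, -0.003, -0.0], [-0.003, -1.0, -0.0], [-0.0, 0.0, -1.0]]
ft_force: [-0.3, 0.1, -1.8]
grip_width: 0.118
```

>>> {"fn": "move_arm", "kwargs": {"increments": [[0, 0, 0, 0, 0, -0.1, 255], [0, 0, 0, 0, 0, -0.1, 255], [0, 0, 0, 0, 0, -0.1, 255], [0, 0, 0, 0, 0, -0.1, 255], [0, 0, 0, 0, 0, -0.1, 255], [0, 0, 0, 0, 0, -0.1, 255], [0, 0, 0, 0, 0, -0.1, 255], [0, 0, 0, 0, 0, -0.1, 255], [0, 0, 0, 0, 0, -0.1, 255], [0, 0, 0, 0, 0, -0.1, 255]]}}

```text
time_s: 9.02
position: [0.6154, -0.153, 0.1463]
tool_rot: [[0.538, 0.843, 0.0], [0.843, -0.538, -0.0], [-0.0, 0.0, -1.0]]
ft_force: [-0.1, -0.8, -2.9]
grip_width: 0.122
```

>>> {"fn": "move_arm", "kwargs": {"increments": [[0, 0, 0, 0, 0, -0.1, 255], [0, 0, 0, 0, 0, -0.1, 255], [0, 0, 0, 0, 0, -0.1, 255], [0, 0, 0, 0, 0, -0.1, 255], [0, 0, 0, 0, 0, -0.1, 255], [0, 0, 0, 0, 0, -0.1, 255], [0, 0, 0, 0, 0, -0.1, 255], [0, 0, 0, 0, 0, -0.1, 255], [0, 0, 0, 0, 0, -0.1, 255], [0, 0, 0, 0, 0, -0.06, 255]]}}

```text
time_s: 9.85
position: [0.6155, -0.153, 0.1463]
tool_rot: [[-0.382, 0.924, 0.0], [0.924, 0.382, -0.0], [-0.0, 0.0, -1.0]]
ft_force: [0.9, 1.0, -1.7]
grip_width: 0.126
```

>>> {"fn": "move_arm", "kwargs": {"increments": [[0, 0, 0, 0, 0, 0, 255], [0, 0, 0, 0, 0, 0, 255], [0, 0, 0, 0, 0, 0, 255]]}}

```text
time_s: 10.1
position: [0.6154, -0.153, 0.1463]
tool_rot: [[-0.375, 0.927, 0.0], [0.927, 0.375, -0.0], [-0.0, 0.0, -1.0]]
ft_force: [0.6, 0.6, -1.5]
grip_width: 0.116
```

Run:
```python
from station import robot
from h import *
s=robot.observe();P=np.array(s["position"]);R=np.array(s["tool_rot"]);print(P,np.arctan2(R[1,0],R[0,0]),s["grip_width"],s["joint_pos"])
print("rot to go (tool z)",-(1.956-np.arctan2(R[1,0],R[0,0])))
t=np.array([.6150,-.1518,P[2]]);print("delta tool mm",1000*R.T@(t-P))
p=robot.camera_params("wrist");im=robot.grab_frame("wrist"); cv2.imwrite("pics/w4.png",im);np.save("w4_E.npy",p["extrinsics"])
crop(im,240,130,400,290,4,"pics/w4c.png")
cv2.imwrite("pics/t4.png",robot.grab_frame("top"))
```

```text
[ 0.6154 -0.153   0.1463] 1.9550405783323717 0.11595052471674597 [-0.3019  0.3974  1.1712 -0.0001  1.5729 -0.6861]
rot to go (tool z) -0.0009594216676283018
delta tool mm [ 1.2366  0.0995 -0.0001]
```

View pics/w4c.png

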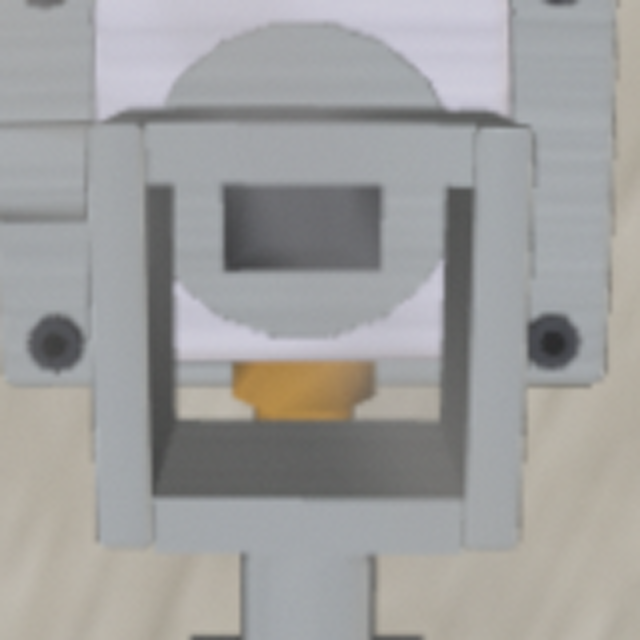

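View pics/t4.png

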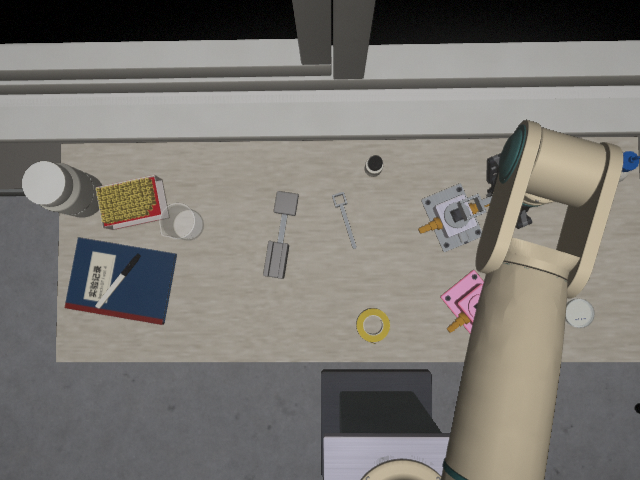

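Run:
```python
from station import robot
from h import *
p=robot.camera_params("wrist")
for X in [(.598,-.1098,.076),(.598,-.1098,.052)]: print("spindle pred",proj(p,X,True))
s=robot.observe();P=np.array(s["position"]);R=np.array(s["tool_rot"])
for y in (-.01325,0,.01325):
  X=P+R@np.array([.0453-.01325,y,.003]);print("bore bottom near",proj(p,X,True))
pt=robot.camera_params("top");ps=robot.camera_params("side")
print("wash base",onz(pt,(588,178),.0),onz(ps,(312,198),0.0))
# triangulate cap: top (628,160), side (313,150)
c1,d1=ray(pt,(628,160));c2,d2=ray(ps,(313,150))
A=np.c_[d1,-d2];t=np.linalg.lstsq(A,c2-c1,rcond=None)[0];print("cap",c1+d1*t[0],c2+d2*t[1])
im=robot.grab_frame("side");crop(im,225,0,425,250,3,"pics/s4.png")
```

```text
spindle pred [315.8411 179.1171]
spindle pred [315.8768 174.8159]
bore bottom near [282.9448 233.7074]
bore bottom near [315.3784 233.6882]
bore bottom near [347.8243 233.7106]
wash base [ 0.6787 -0.3926  0.    ] [ 0.6808 -0.4114  0.    ]
cap [ 0.6825 -0.3915  0.1547] [ 0.6737 -0.3935  0.1539]
```

View pics/s4.png

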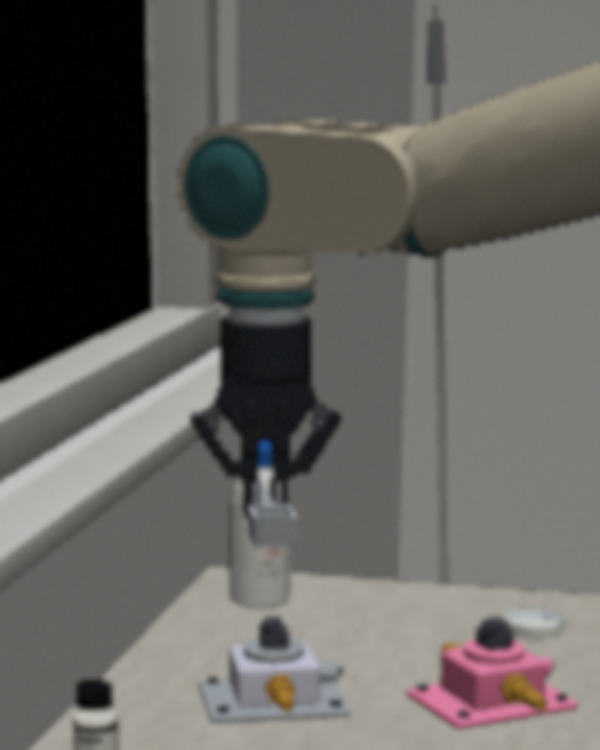

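View pics/w4.png

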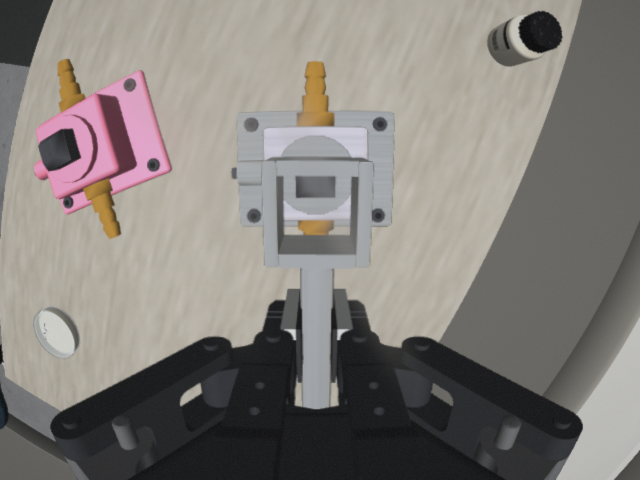

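Everything is clear and the bore is in line with the spindle, needing about +1.2 mm in x and -0.4 mm in y. Now I lower it.

>>> {"fn": "move_arm", "kwargs": {"increments": [[1.2, -0.4, 8, 0, 0, 0, 255], [0, 0, 15, 0, 0, 0, 255], [0, 0, 15, 0, 0, 0, 255], [0, 0, 12, 0, 0, 0, 255], [0, 0, 8, 0, 0, 0, 255], [0, 0, 5, 0, 0, 0, 255], [0, 0, 3, 0, 0, 0, 255], [0, 0, 3, 0, 0, 0, 255], [0, 0, 3, 0, 0, 0, 255], [0, 0, 0, 0, 0, 0, 255]]}}

```text
time_s: 11.08
position: [0.6145, -0.1521, 0.0742]
tool_rot: [[-0.376, 0.926, 0.0], [0.926, 0.376, -0.0], [-0.0, 0.0, -1.0]]
ft_force: [-0.1, 0.6, -2.4]
grip_width: 0.122
```

>>> {"fn": "move_arm", "kwargs": {"increments": [[0, 0, 2, 0, 0, 0, 255], [0, 0, 2, 0, 0, 0, 255], [0, 0, 0, 0, 0, 0, 255]]}}

```text
time_s: 11.33
position: [0.6144, -0.152, 0.07]
tool_rot: [[-0.376, 0.926, -0.0], [0.926, 0.376, -0.0], [0.0, -0.0, -1.0]]
ft_force: [-1.0, -0.0, -2.5]
grip_width: 0.122
```

Run:
```python
from station import robot
from h import *
s=robot.observe();P=np.array(s["position"]);R=np.array(s["tool_rot"]);print(P,s["ft_force"],s["ft_torque"])
p=robot.camera_params("wrist");im=robot.grab_frame("wrist")
crop(im,240,130,400,290,4,"pics/w5c.png")
```

```text
[ 0.6144 -0.152   0.07  ] [-0.9955 -0.0132 -2.5361] [-0.0989 -0.0226  0.0035]
```

View pics/w5c.png

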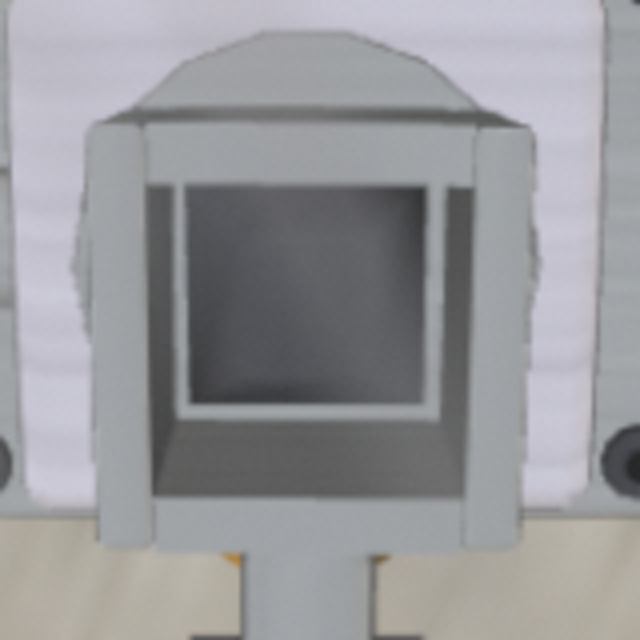

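The spindle is centred in the bore with an even margin all round and no contact force. I keep lowering.

>>> {"fn": "move_arm", "kwargs": {"increments": [[0, 0, 2, 0, 0, 0, 255], [0, 0, 2, 0, 0, 0, 255], [0, 0, 2, 0, 0, 0, 255], [0, 0, 2, 0, 0, 0, 255], [0, 0, 2, 0, 0, 0, 255], [0, 0, 1, 0, 0, 0, 255], [0, 0, 0, 0, 0, 0, 255], [0, 0, 0, 0, 0, 0, 255]]}}

```text
time_s: 12.05
position: [0.6145, -0.152, 0.0592]
tool_rot: [[-0.377, 0.926, -0.0], [0.926, 0.377, -0.0], [0.0, -0.0, -1.0]]
ft_force: [0.5, 0.3, -0.9]
grip_width: 0.121
```

>>> {"fn": "move_arm", "kwargs": {"increments": [[0, 0, 1, 0, 0, 0, 255], [0, 0, 1, 0, 0, 0, 255], [0, 0, 1, 0, 0, 0, 255], [0, 0, 0, 0, 0, 0, 255]]}}

```text
time_s: 12.38
position: [0.6144, -0.152, 0.056]
tool_rot: [[-0.376, 0.926, -0.0], [0.926, 0.376, -0.0], [0.0, -0.0, -1.0]]
ft_force: [0.5, 0.1, -2.3]
grip_width: 0.121
```

>>> {"fn": "move_arm", "kwargs": {"increments": [[0, 0, 0.7, 0, 0, 0, 255], [0, 0, 0.7, 0, 0, 0, 255], [0, 0, 0, 0, 0, 0, 255]]}}

```text
time_s: 12.63
position: [0.6145, -0.1521, 0.0548]
tool_rot: [[-0.376, 0.926, 0.0], [0.926, 0.376, -0.0], [-0.0, -0.0, -1.0]]
ft_force: [-0.5, 0.6, -2.0]
grip_width: 0.121
```

>>> {"fn": "move_arm", "kwargs": {"increments": [[0, 0, 0.7, 0, 0, 0, 255], [0, 0, 0.7, 0, 0, 0, 255], [0, 0, 0, 0, 0, 0, 255]]}}

```text
time_s: 12.88
position: [0.6147, -0.1522, 0.0545]
tool_rot: [[-0.377, 0.926, 0.001], [0.926, 0.377, -0.0], [-0.001, 0.001, -1.0]]
ft_force: [-2.3, 0.3, 3.8]
grip_width: 0.122
```

Contact came at TCP z 0.0545, the expected seating height (about 0.055). Now I let go.

>>> {"fn": "move_arm", "kwargs": {"increments": [[0, 0, 0, 0, 0, 0, 0], [0, 0, 0, 0, 0, 0, 0], [0, 0, 0, 0, 0, 0, 0], [0, 0, 0, 0, 0, 0, 0], [0, 0, 0, 0, 0, 0, 0], [0, 0, 0, 0, 0, 0, 0]]}}

```text
time_s: 13.38
position: [0.6145, -0.152, 0.0534]
tool_rot: [[-0.376, 0.926, -0.0], [0.926, 0.376, -0.0], [-0.0, -0.0, -1.0]]
ft_force: [-0.3, 0.4, 0.2]
grip_width: 0.957
```

>>> {"fn": "move_arm", "kwargs": {"increments": [[0, 0, -15, 0, 0, 0, 0], [0, 0, -20, 0, 0, 0, 0], [0, 0, -20, 0, 0, 0, 0], [-10, 0, -10, 0, 0, 0, 0], [-20, 0, 0, 0, 0, 0, 0], [-25, 0, 0, 0, 0, 0, 0], [-20, 0, 0, 0, 0, 0, 0], [-10, 0, 0, 0, 0, 0, 0], [0, 0, 0, 0, 0, 0, 0], [0, 0, 0, 0, 0, 0, 0]]}}

```text
time_s: 14.22
position: [0.6463, -0.231, 0.118]
tool_rot: [[-0.376, 0.927, -0.001], [0.927, 0.376, 0.0], [0.0, -0.0, -1.0]]
ft_force: [-1.1, 0.3, -1.1]
grip_width: 0.999
```

Run:
```python
from station import robot
from h import *
s=robot.observe();P=np.array(s["position"]);R=np.array(s["tool_rot"]);print(P,s["ft_force"],s["grip_width"],s["joint_pos"])
p=robot.camera_params("wrist");im=robot.grab_frame("wrist");cv2.imwrite("pics/w6.png",im);np.save("w6_E.npy",p["extrinsics"])
im=robot.grab_frame("side");crop(im,255,150,415,270,5,"pics/s6.png")
for r in (0,.0183,.153,.13):
  print(r,proj(p,(.598+r*np.cos(-1.186),-.1098+r*np.sin(-1.186),.078),True))
```

```text
[ 0.6463 -0.231   0.118 ] [-1.0849  0.3437 -1.1443] 0.9988694637533556 [-0.3971  0.5661  1.0041 -0.      1.5721 -0.7822]
0 [317.1667  20.1829]
0.0183 [317.1597  54.6937]
0.153 [316.9388 312.1374]
0.13 [316.9904 273.3265]
```

View pics/w6.png

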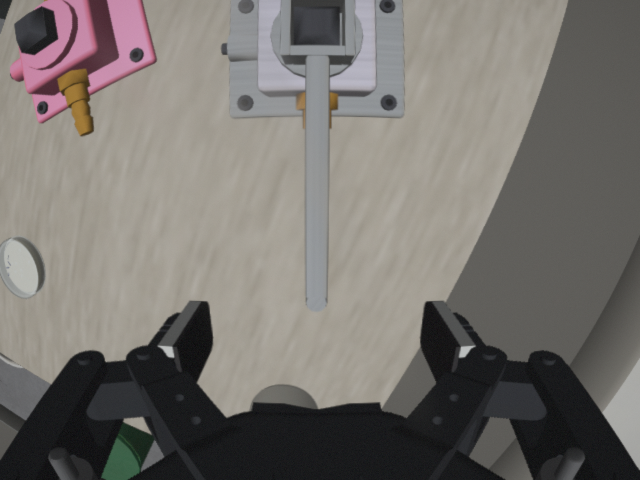

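View pics/s6.png

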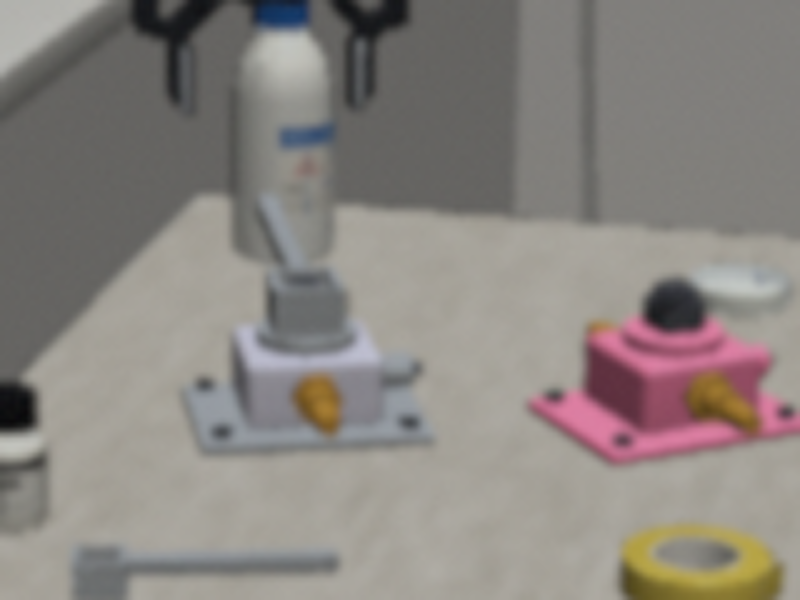

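The key sits flat on the bonnet with its handle straight along the tool's axis. The handle end is at about (316,308) in the wrist view and the TCP is at radius 130 mm. I take the outer end.

>>> {"fn": "move_arm", "kwargs": {"increments": [[0, 0, 10, 0, 0, 0, 0], [0, 0, 15, 0, 0, 0, 0], [0, 0, 15, 0, 0, 0, 0], [0, 0, 12, 0, 0, 0, 0], [0, 0, 8, 0, 0, 0, 0], [0, 0, 4, 0, 0, 0, 0], [0, 0, 0, 0, 0, 0, 0]], "newtons": 35}}

```text
time_s: 14.9
position: [0.6462, -0.2303, 0.0535]
tool_rot: [[-0.377, 0.926, -0.001], [0.926, 0.377, 0.001], [0.001, -0.001, -1.0]]
ft_force: [-0.2, 0.5, -0.3]
grip_width: 1.0
```

>>> {"fn": "move_arm", "kwargs": {"increments": [[0, 0, 0, 0, 0, 0, 255], [0, 0, 0, 0, 0, 0, 255], [0, 0, 0, 0, 0, 0, 255], [0, 0, 0, 0, 0, 0, 255], [0, 0, 0, 0, 0, 0, 255], [0, 0, 0, 0, 0, 0, 255], [0, 0, 0, 0, 0, 0, 255], [0, 0, 0, 0, 0, 0, 255], [0, 0, 0, 0, 0, 0, 255], [0, 0, 0, 0, 0, 0, 255]]}}

```text
time_s: 15.73
position: [0.6466, -0.2309, 0.0547]
tool_rot: [[-0.376, 0.926, 0.0], [0.926, 0.376, -0.0], [-0.0, 0.0, -1.0]]
ft_force: [0.5, -1.1, 0.8]
grip_width: 0.131
```

Gripped. I swing clockwise about the spindle, watching the force.

>>> {"fn": "move_arm", "kwargs": {"increments": [[0.16, -6.5, 0, 0, 0, 0.05, 255], [0.16, -6.5, 0, 0, 0, 0.05, 255], [0.16, -6.5, 0, 0, 0, 0.05, 255], [0.16, -6.5, 0, 0, 0, 0.05, 255], [0.16, -6.5, 0, 0, 0, 0.05, 255], [0.16, -6.5, 0, 0, 0, 0.05, 255]]}}

```text
time_s: 16.23
position: [0.6091, -0.24, 0.0549]
tool_rot: [[-0.084, 0.996, 0.002], [0.996, 0.084, -0.0], [-0.001, 0.002, -1.0]]
ft_force: [3.6, -0.0, 0.6]
grip_width: 0.132
```

```bash
cat > st.py <<'E'
from station import robot
from h import *
s=robot.observe();P=np.array(s["position"]);R=np.array(s["tool_rot"]);d=P[:2]-np.array([.598,-.1098])
print(s["time_s"],P,"r",np.hypot(*d),"swung pos",(-1.186-np.arctan2(d[1],d[0])),"swung tool",1.956-np.arctan2(R[1,0],R[0,0]),"F tool",R.T@s["ft_force"],"T",s["ft_torque"],s["grip_width"])
E
python3 st.py
```

```text
16.2333 [ 0.6091 -0.24    0.0549] r 0.13062957619151416 swung pos 0.29962608507141164 swung tool 0.30104286600326224 F tool [-0.3481  3.5866 -0.6108] T [ 0.0681 -0.5292  0.2526] 0.13205187734179222
```

>>> {"fn": "move_arm", "kwargs": {"increments": [[0.16, -6.5, 0, 0, 0, 0.05, 255], [0.16, -6.5, 0, 0, 0, 0.05, 255], [0.16, -6.5, 0, 0, 0, 0.05, 255], [0.16, -6.5, 0, 0, 0, 0.05, 255], [0.16, -6.5, 0, 0, 0, 0.05, 255], [0.16, -6.5, 0, 0, 0, 0.05, 255]]}}

```text
time_s: 16.73
position: [0.5702, -0.2376, 0.0549]
tool_rot: [[0.214, 0.977, 0.002], [0.977, -0.214, -0.001], [-0.0, 0.002, -1.0]]
ft_force: [1.4, -0.2, 0.1]
grip_width: 0.132
```

```bash
python3 st.py
```

```text
16.7333 [ 0.5702 -0.2376  0.0549] r 0.1307753537790227 swung pos 0.599301246869266 swung tool 0.6010498944989773 F tool [ 0.0932  1.3856 -0.0805] T [-0.1279 -0.2476  0.1775] 0.13171626917401602
```

>>> {"fn": "move_arm", "kwargs": {"increments": [[0.16, -6.5, 0, 0, 0, 0.05, 255], [0.16, -6.5, 0, 0, 0, 0.05, 255], [0, 0, 0, 0, 0, 0, 255]]}}

```text
time_s: 16.98
position: [0.5565, -0.2339, 0.0546]
tool_rot: [[0.311, 0.95, -0.001], [0.95, -0.311, 0.0], [-0.0, -0.001, -1.0]]
ft_force: [-11.1, 2.3, 1.7]
grip_width: 0.13
```

```bash
python3 st.py
```

```text
16.9833 [ 0.5565 -0.2339  0.0546] r 0.13083679445396892 swung pos 0.7072440209273061 swung tool 0.7012132354520095 F tool [ -1.2093 -11.2377  -1.6557] T [ 0.6002  1.808  -0.1307] 0.13019832141162022
```

The force reversed from resisting to pulling along, so the spindle has clicked over and is ahead of the key. I follow gently until the pull fades.

>>> {"fn": "move_arm", "kwargs": {"increments": [[0.16, -6.5, 0, 0, 0, 0.05, 255], [0.16, -6.5, 0, 0, 0, 0.05, 255], [0, 0, 0, 0, 0, 0, 255]]}}

```text
time_s: 17.23
position: [0.5445, -0.2293, 0.0544]
tool_rot: [[0.403, 0.915, -0.001], [0.915, -0.403, 0.0], [-0.0, -0.001, -1.0]]
ft_force: [-1.7, 0.5, 1.6]
grip_width: 0.138
```

```bash
python3 st.py
```

```text
17.2333 [ 0.5445 -0.2293  0.0544] r 0.13088708184650905 swung pos 0.8056172738014993 swung tool 0.7997024857435919 F tool [-0.2429 -1.7606 -1.6071] T [ 0.0503  0.224  -0.1077] 0.13765125554897054
```

>>> {"fn": "move_arm", "kwargs": {"increments": [[0.16, -6.5, 0, 0, 0, 0.05, 255], [0, 0, 0, 0, 0, 0, 255], [0, 0, 0, 0, 0, 0, 255]]}}

```text
time_s: 17.48
position: [0.5395, -0.2269, 0.0546]
tool_rot: [[0.445, 0.896, -0.0], [0.896, -0.445, -0.0], [-0.0, 0.0, -1.0]]
ft_force: [-2.2, -0.7, 0.8]
grip_width: 0.131
```

```bash
python3 st.py
```

```text
17.4833 [ 0.5395 -0.2269  0.0546] r 0.13085949882453182 swung pos 0.8481996645074998 swung tool 0.8463339804365293 F tool [-1.6245 -1.6581 -0.832 ] T [-0.0343  0.3596  0.0432] 0.13124161958113847
```

>>> {"fn": "move_arm", "kwargs": {"increments": [[0, 0, 0, 0, 0, 0, 0], [0, 0, 0, 0, 0, 0, 0], [0, 0, 0, 0, 0, 0, 0], [0, 0, 0, 0, 0, 0, 0], [0, 0, 0, 0, 0, 0, 0], [0, 0, 0, 0, 0, 0, 0], [0, 0, -15, 0, 0, 0, 0], [0, 0, -25, 0, 0, 0, 0], [0, 0, -25, 0, 0, 0, 0], [0, 0, -15, 0, 0, 0, 0]]}}

```text
time_s: 18.32
position: [0.5401, -0.227, 0.1375]
tool_rot: [[0.447, 0.894, 0.003], [0.894, -0.447, -0.002], [-0.0, 0.003, -1.0]]
ft_force: [0.9, -0.3, 0.5]
grip_width: 1.001
```

>>> {"fn": "move_arm", "kwargs": {"increments": [[-15, 0, 0, 0, 0, 0, 0], [-25, 0, 0, 0, 0, 0, 0], [-25, 0, 0, 0, 0, 0, 0], [-15, 0, 0, 0, 0, 0, 0], [0, 0, 0, 0, 0, 0, 0], [0, 0, 0, 0, 0, 0, 0]]}}

```text
time_s: 18.82
position: [0.5034, -0.2985, 0.1345]
tool_rot: [[0.449, 0.894, 0.0], [0.894, -0.449, 0.0], [0.0, 0.0, -1.0]]
ft_force: [0.9, 0.8, 0.6]
grip_width: 1.002
```

Run:
```python
from station import robot
from h import *
s=robot.observe();print(s["position"],s["ft_force"],s["grip_width"])
p=robot.camera_params("wrist");im=robot.grab_frame("wrist");cv2.imwrite("pics/w7.png",im);np.save("w7_E.npy",p["extrinsics"])
im=robot.grab_frame("side");crop(im,255,150,415,270,5,"pics/s7.png")
im=robot.grab_frame("top");cv2.imwrite("pics/t7.png",im)
crop(im,405,150,545,255,5,"pics/t7c.png")
```

```text
[ 0.5034 -0.2985  0.1345] [0.929  0.7848 0.605 ] 1.0023073611606947
```

View pics/w7.png

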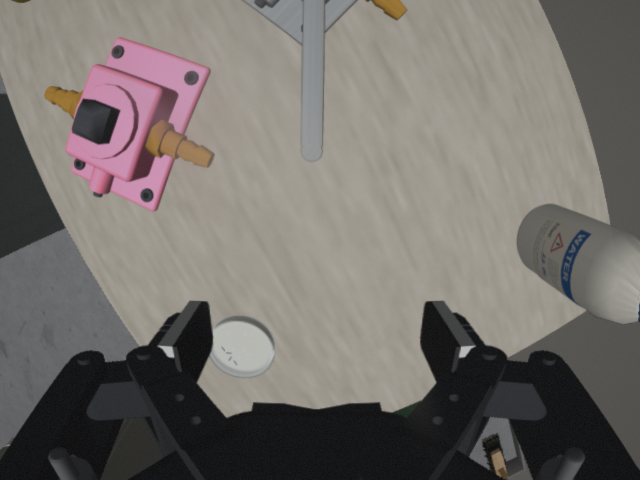

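View pics/s7.png

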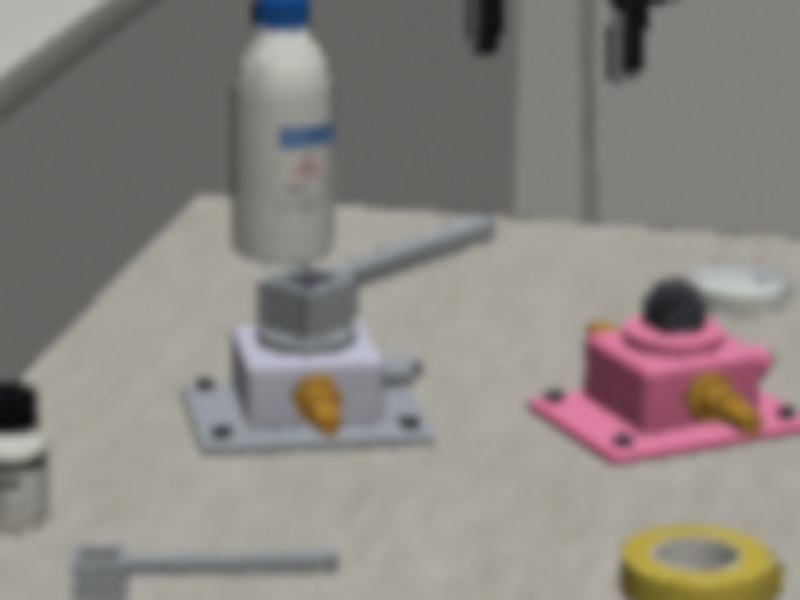

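View pics/t7.png

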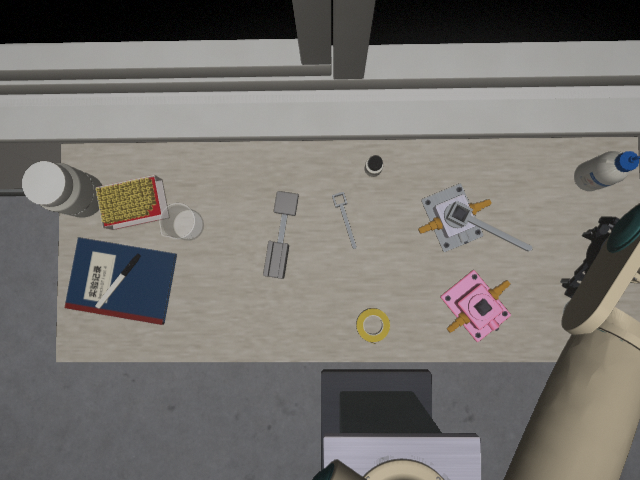

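View pics/t7c.png

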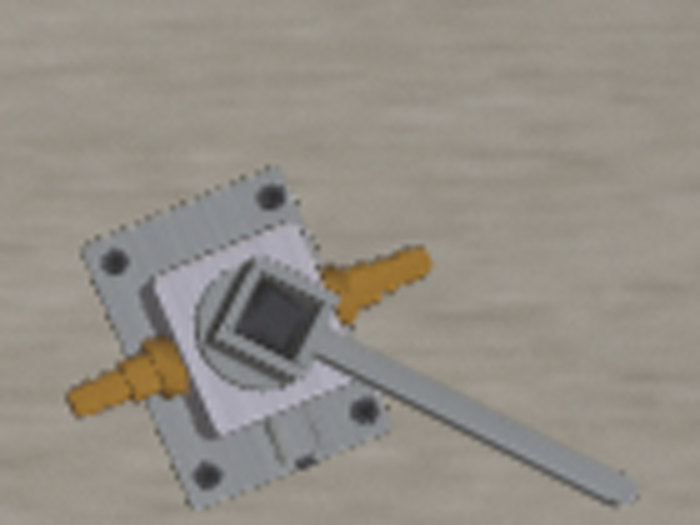

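Run:
```python
from station import robot
from h import *
a=cv2.imread("pics/t0.png") if False else cv2.imread("pics/t7.png")
crop(a,440,190,480,240,12,"pics/t7d.png")
```

```text
(no output)
```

View pics/t7d.png

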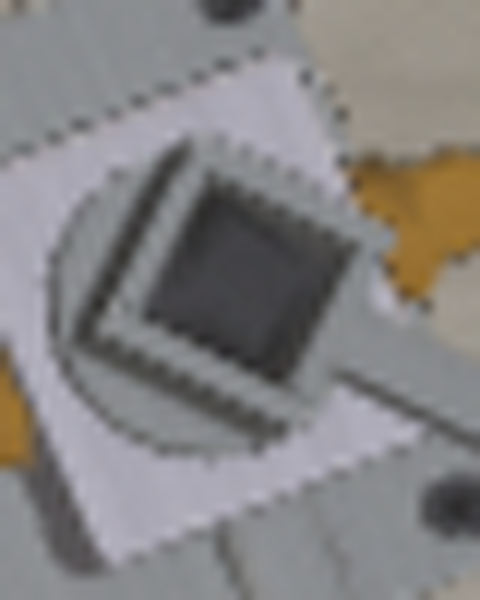

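Run:
```python
from station import robot
from h import *
pt=robot.camera_params("top");ps=robot.camera_params("side")
q=lambda u,v:(u/5+405-.4,v/5+150-.4)
a=onz(pt,q(325,345),.078);b=onz(pt,q(627,493),.078);print(a,b,"handle ang",np.arctan2(*(b-a)[1::-1]),"swung",-1.186-np.arctan2(*(b-a)[1::-1]))
d=b[:2]-np.array([.598,-.1098]);print("end r",np.hypot(*d),"ang swung",-1.186-np.arctan2(d[1],d[0]))
# wrist
pw=dict(robot.camera_params("wrist"));pw["extrinsics"]=np.load("w7_E.npy")
e=onz(pw,(312,158),.078,True);d=e[:2]-np.array([.598,-.1098]);print("wrist end",e,np.hypot(*d),-1.186-np.arctan2(d[1],d[0]))
# head top corners in side: crop scale5 origin 255,150 ; predicted rows for seated key
sw=.87;ang=-1.186-sw
for z in (.052,.078):
  for (x,y) in [(-.01825,.01825),(-.01825,-.01825),(.01825,-.01825),(.01825,.01825)]:
    X=(.598+x*np.cos(ang)-y*np.sin(ang),-.1098+x*np.sin(ang)+y*np.cos(ang),z);u=proj(ps,X);print(z,(u-[255,150])*5)
X=(.598+.153*np.cos(ang),-.1098+.153*np.sin(ang),.078);print("end side",(proj(ps,X)-[255,150])*5)
for dd,(X) in {"bonnet":(.598,-.1098,.052)}.items(): print((proj(ps,X)-[255,150])*5)
```

```text
[ 0.5872 -0.1269  0.078 ] [ 0.5292 -0.241   0.078 ] handle ang -2.0413807385872555 swung 0.8553807385872556
end r 0.14814511416207773 ang swung 0.8676704626303673
wrist end [ 0.5284 -0.2441  0.078 ] 0.1513013907693062 0.8631680521515079
0.052 [250.5625 324.9701]
0.052 [304.3168 340.6774]
0.052 [351.4954 323.252 ]
0.052 [297.9378 308.0595]
0.078 [250.4409 276.3739]
0.078 [304.5328 291.4407]
0.078 [352.0005 274.7379]
0.078 [298.108  260.1679]
end side [487.4815 211.1574]
[301.0768 324.1102]
```

The key reads as swung 0.86 rad in both views, and the head's corners in the side view match the seated height. The bottle, tape and beaker have not moved. One more look down the bore will check the spindle angle itself.

>>> {"fn": "move_arm", "kwargs": {"increments": [[8, 0, -8, 0, 0, 0, 0], [16, 0, -12, 0, 0, 0, 0], [25, 0, -10, 0, 0, 0, 0], [25, 0, 0, 0, 0, 0, 0], [25, 0, 0, 0, 0, 0, 0], [18, 0, 0, 0, 0, 0, 0], [8, 0, 0, 0, 0, 0, 0], [0, 0, 0, 0, 0, 0, 0], [0, 0, 0, 0, 0, 0, 0]]}}

```text
time_s: 19.72
position: [0.5596, -0.1861, 0.1648]
tool_rot: [[0.447, 0.895, 0.0], [0.895, -0.447, -0.001], [-0.0, 0.0, -1.0]]
ft_force: [0.2, -0.2, 0.0]
grip_width: 1.002
```

Run:
```python
from station import robot
from h import *
s=robot.observe();print(s["position"],s["ft_force"])
p=robot.camera_params("wrist");im=robot.grab_frame("wrist");cv2.imwrite("pics/w8.png",im);np.save("w8_E.npy",p["extrinsics"])
c=proj(p,(.598,-.1098,.078),True);print(c);x,y=int(c[0]),int(c[1]);x0,y0=max(0,x-50),max(0,y-50);print(x0,y0)
crop(im,x0,y0,x0+100,y0+100,6,"pics/w8c.png")
```

```text
[ 0.5596 -0.1861  0.1648] [ 0.218  -0.1878  0.0401]
[316.3441 113.6469]
266 63
```

View pics/w8c.png

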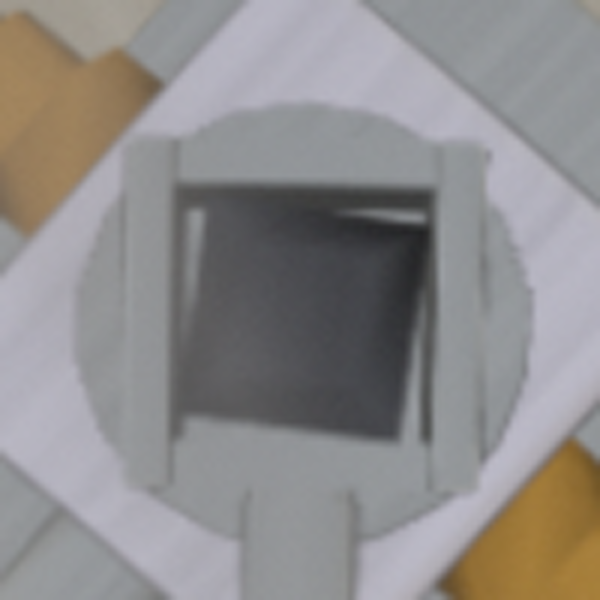

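Run:
```python
from station import robot
from h import *
p=dict(robot.camera_params("wrist"));p["extrinsics"]=np.load("w8_E.npy")
q=lambda u,v:(u/6+266-.42,v/6+63-.42)
e=lambda a,b,z:np.arctan2(*(onz(p,q(*b),z,True)-onz(p,q(*a),z,True))[1::-1])%(np.pi/2)
f=lambda x:(.385-x)%(np.pi/2)
print("spindle",[f(e(a,b,.066)) for a,b in [((430,225),(400,440)),((190,415),(395,440))]])
print("bore",[f(e(a,b,.078)) for a,b in [((177,187),(437,187)),((173,430),(430,430)),((177,190),(170,485)),((437,190),(428,490))]])
robot.close_job()
```

```text
spindle [np.float64(0.9807695598076334), np.float64(0.9718334838385753)]
bore [np.float64(0.8473570846920271), np.float64(0.847998343101507), np.float64(0.8748518080267049), np.float64(0.8736023971032296)]
the job is handed in; nothing more can be done
```

The valve is turned over. I lifted the larger key from its rest, set it down on the grey valve's spindle and let go. I then took it again by the handle end, about 130 mm from the axis, and swung it clockwise until the spindle clicked. At about 0.7 rad the handle force changed from resisting to pulling along. I followed to about 0.85 rad, released, backed off and handed the job in at about 20 s.

**Spindle:** with nothing touching it, it measured 0.97–0.98 rad, slightly under the stated rest angle of 1.0 and within what I can measure. It stays there by itself, well short of 1.3.

**Key:** it sits at 0.85–0.87 rad, which is the normal play behind the spindle. Contact on seating came at the expected height, and the last side view shows the head flat on the bonnet.

**Surroundings:** the bottle, tape roll and beaker are where they were in the last top view. No check failed. Forces that I read stayed under about 12 N, and the gripper was clear at the end.

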